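Index the slate punching table to the next hole

TASK

Move the slate punching table on by one hole: with the fingertips press in the red plunger inside the brass collar and, keeping it in, push the table round clockwise (seen from above) until the plunger springs back out in the next hole, no further. Then take the hand away; the slate shard has to stay lying on the table where it is, and the hammer head, the tin punch and the two copper hooks beside the table, and the gate, are to be left alone.

Things in the scene. Friction and masses are not known exactly. Their poses are not given: they have to be found in the camera images.
- base: fixed grey round index plate, 370 mm across, 34 mm high, with six brass-rimmed holes 60 degrees apart at 135 mm radius (one hidden under the collar). Origin on the bench under its centre, z up, x towards a green punch post (215 mm high, 220 to 270 mm from the centre); the post's arm, 165 mm up, reaches in to 55 mm from the centre, its punch nose ends at 88 mm. The post does not turn
- table_centre (a point): the point on the vertical turning axis at the top face of the turning steel table (a disc 188 mm across, top 60 mm above the bench)
- turntable (a joint): angle of the turning table in rad: 0 at the start, growing clockwise seen from above; the next hole is at 1.047 (60 degrees), where the plunger locks it with about 0.015 of play either way. Locked unless the plunger is pressed; then it turns stiffly (2 to 4 N at the collar) and stays where it is left
- collar_rim (a point): centre of the open top of the upright brass collar on the turning table, 135 mm from the turning axis: inside 60 mm, outside 72 mm across, rim 70 mm above the bench. Fingertips inside it press the plunger and, moved sideways against its inner wall, push the table round. Its z axis is up
- button_top (a point): centre of the flat top of the red plunger button, 56 mm across, filling the collar; 3 mm below the rim when out. It moves with the button
- plunger (a joint): how far the plunger is pressed down, in m: 0 out, 0.015 at its stop; springy, 3 N at first, 7 N at the stop. 12 mm in frees the table. Between holes its round-ended pin (12 mm thick) bears on the plate, so it stays 12 mm in even if let go; within about 4 mm of the next hole it springs out and locks, so the table can also be pushed on with the finger eased up until it snaps in
- shard_centre (a point): centre of the loose grey slate shard, about 135 x 95 x 6 mm, lying flat on the middle of the turning table; it rides round with it. Leave it lying
- hammer_head: a loose black steel slate hammer head without handle, 122 x 30 x 30 mm, on the bench beside the index plate; origin under its centre. Leave it alone
- tin_punch: a loose grey tin punch, 122 mm long and 12 mm thick, lying on the bench beside the index plate; origin under its shank. Leave it alone
- hook_a: a loose S-shaped copper slate hook of 4 mm wire, 85 mm long, lying flat on the bench beside the index plate, on the robot's side of it; origin on its straight shank at bench level. Leave it alone
- hook_b: a loose S-shaped copper slate hook of 4 mm wire, 85 mm long, lying flat on the bench beside the index plate, on the robot's side of it; origin on its straight shank at bench level. Leave it alone
- gate (a joint): angle in rad of the low wooden gate (400 mm long, 130 mm high) at the right-hand end of the bench (two more hooks lie behind it); 0 shut. Leave it shut
- gate_top (a point): a point on the top edge of the wooden gate, 130 mm above the bench, 100 mm from its hinge (the hinge is at the end farther from the robot)
There are look-alikes about, which are no part of the job. Of the things like the part that bears shard_centre, leave any that is white; of the rest the larger one is meant.

How it is judged:
By the outcome, as a careful person would: the job done as asked, in the order asked, and still so for the second after the job is handed in, with the robot touching nothing.
It also fails if it takes over 54 s, if anything falls off the work surface, if the arm or the gripper's body presses on something with over 40 N, if the wrist force passes 120 N, or if a joint passes its speed limit or range.

ROBOT

A 7-joint arm with a two-finger parallel gripper is mounted at the origin on the work surface. World frame = base frame: x ahead of the robot, y to its left, z up, the work surface at z = 0. Lengths are in m, angles in rad, forces in N, time in s.
With the tool pointing down it reaches from about 0.4 to 0.85 m from the base axis. Payload 10.4 kg.
Tool frame: the origin (TCP) lies on the mounting face of the last link; the fingertips stand r.tips_ahead ahead of it and the grasp point (between the pads) lies 164 mm ahead of it (r.tips_ahead is the distance from the TCP to the fingertips, in m); z points along the fingers, y is the line along which they close (so a half turn about z gives the same grasp; the last joint's range is limited). The gripper opens to 87 mm and grips with 3 to 60 N. Pads are 19 mm wide; open, the fingers measure 117 mm over their backs; the gripper's body (75 mm by 190 mm) begins 51 mm behind the grasp point.
Start: joints at [1.277, 0.332, -0.065, 1.46, 0.022, 1.35, -0.088], TCP at [0.167, -0.602, 0.405] pointing down, gripper open.
Joint ranges: [-2.6, 2.6], [-0.5, 2.12], [-1.47, 1.34], [0.16, 2.42], [-1.27, 4.41], [0.06, 2.06], [-2.6, 2.6]. Speed limits (rad/s): [2.22, 2.22, 2.79, 2.79, 3.14, 3.14, 3.14].

INTERFACE

Orientations are given as a unit quaternion [x, y, z, w].
In Python, from bench import telemetry, imaging, job, r gives the robot as it stands.
- The arm moves only by the tool move_arm, never from a script. Its argument "steps" is a list of rows, each an object of numbers: "dx", "dy", "dz": the shift along the tool's x, y, z in cm; "spin": the turn about the tool's z in rad. In form: [{"dx": .., "dy": .., "dz": .., "spin": ..}, ...]. A call has 1 to 12 rows; each row shifts and turns the commanded pose from where the row before left it, along the tool's axes as they then stand; what a row does not reach is not made up. A row lasts 1/10 s, in which the tool goes at most 50 mm and 8.59 degrees, less where a joint would pass 70% of its speed; a pose out of reach is approached as far as the arm can. A call with a gripper value outside its range is refused whole. "claw" is the finger opening in cm, from 0 to 8.7, set as the call begins (left out, the last holds). The fingers move at their own pace and stop on an object; "squeeze" is the grip in N (left out, the last holds). Time passes only in rows, so rows that do not move let the fingers close. It gives the time, the measured TCP pose, the force, the opening and the grip force at its end, in the units of the state.
- telemetry.read_state(): the state, without advancing time (a new reading comes with each control period).
- imaging.camera(name): name is "side" or "top"; returns a dict with "img" (480x640x3 uint8, red, green, blue), "camera_matrix" (3x3 intrinsics, pixels), "R" (3x3) and "t" (3): a world point X has camera coordinates R X + t. Camera axes: x right, y down, z forward; pixel columns grow to the right and rows downward; lengths in m; the calibration is good to about 2 mm. A picture is of the moment at which its call begins. There is no depth.
- job.close_job(): hands the job in; it is judged then, once.
The state is a dict: "time": time; "joint_positions": joint angles; "joint_vel": joint speeds; "joint_torque": joint torques, N m; "ee_pos": TCP position; "eef_rot": TCP orientation; "ft_force": force on the tool from outside, world axes, zero at the start; "torque": the same for the moment, N m; "width": finger opening in m; "grip_force": force on a finger pad.
Only numpy, scipy, OpenCV 4.12 (cv2) and the standard library are available. Lean on these libraries where they do the work, as an engineer would, in place of code of your own. Each camera call takes 0.05 s, during which the arm holds its last target. There are 200 camera calls.

## Working session

There is one attempt and no reset: what is moved stays moved. The work goes in short steps, Python scripts to look and compute and a tool call to move; the robot and the scene stay as the last step left them, time stands still between calls to the robot, and variables do not carry over. Pictures are saved under pics/ and viewed, at most 10 in all, crops included, and the job is handed in when it is done.

Besides the shell and the picture viewer there is one more tool, called as name(argument=value, ...) on one line, values as JSON. move_arm: Moves the arm, as the interface text tells. Its arguments: {"type":"object","properties":{"steps":{"type":"array","items":{"type":"object","properties":{"dx":{"type":"number"},"dy":{"type":"number"},"dz":{"type":"number"},"spin":{"type":"number"}}}},"claw":{"type":"number"},"squeeze":{"type":"number"}},"required":["steps"]}

```bash
mkdir -p pics
cat > h.py <<'E'
import numpy as np, cv2
from bench import telemetry, imaging, job, r
def shot(name,fn):
    c=imaging.camera(name); cv2.imwrite(fn,cv2.cvtColor(c["img"],cv2.COLOR_RGB2BGR)); np.savez(fn[:-4]+'.npz',img=c["img"],K=np.array(c["camera_matrix"]),R=np.array(c["R"]),t=np.array(c["t"])); return c
def ld(fn): return np.load(fn)
def ray(c,uv,z):
    K,R,t=c["K"],c["R"],c["t"]; C=-R.T@t; d=R.T@np.linalg.inv(K)@np.array([uv[0],uv[1],1.]); return C+d*(z-C[2])/d[2]
def proj(c,X):
    p=c["K"]@(c["R"]@np.array(X)+c["t"]); return p[:2]/p[2]
E
python3 - <<'E'
from h import *
for n in ("top","side"):
    shot(n,f"pics/{n}0.png"); c=ld(f"pics/{n}0.npz"); print(n,-c["R"].T@c["t"],c["R"][2])
print(r.tips_ahead); print(telemetry.read_state())
E
```

```text
top [ 0.43437048 -0.04827895  1.08009337] [ 0.10152765 -0.00635278 -0.99481243]
side [0.2930537  0.52168429 0.82555694] [ 0.25827279 -0.60362953 -0.7542722 ]
0.1822
{'time': 0.1, 'joint_positions': array([ 1.27741055,  0.33279076, -0.06469918,  1.46083632,  0.02159103,
        1.34986505, -0.08852172]), 'joint_vel': array([-0.00027283, -0.00038885, -0.00116802, -0.00198222, -0.00054653,
        0.00051891,  0.00083791]), 'joint_torque': array([ 2.55046689e-03, -6.24549866e+01,  2.55059270e-02, -3.90715778e+01,
       -6.13237359e-02,  3.65921867e-02,  4.66373410e-05]), 'ee_pos': array([ 0.16716043, -0.60212117,  0.40405457]), 'eef_rot': array([ 9.90848580e-01,  1.34976770e-01, -1.03116050e-04, -5.93386666e-04]), 'ft_force': array([-0.1683663 , -0.46124948,  0.11472068]), 'torque': array([-0.02959727,  0.07339986,  0.02052108]), 'grip_force': 0.0, 'width': 0.08693261524186463}
```

View pics/top0.png

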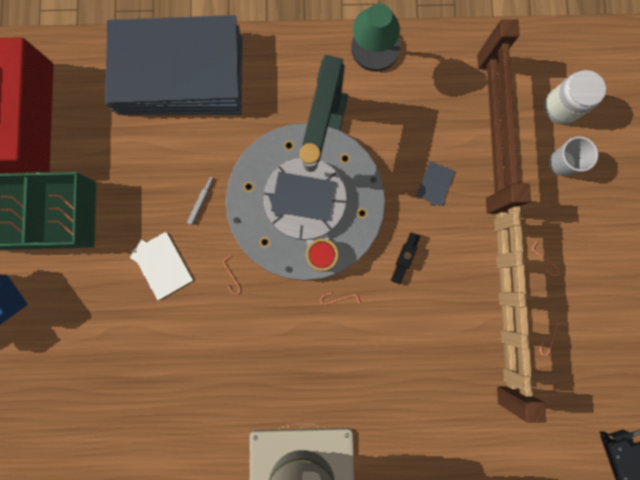

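View pics/side0.png

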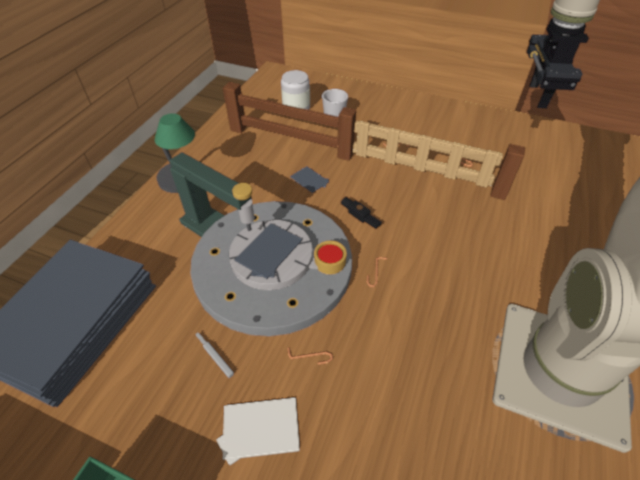

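The top view shows the slate-coloured shard on the table at about (305,197), the red button in its collar at (322,254) and the post at (325,90). In the side view the button is at (330,254). The shard candidates are the table shard at (305,197), the white slate at (163,265) and the small dark one at (436,184). The one meant is the larger non-white one on the table, and its table is the one that carries the collar.

Run:
```python
from h import *
def red(c,box):
    hsv=cv2.cvtColor(c["img"],cv2.COLOR_RGB2HSV); m=(((hsv[...,0]<6)|(hsv[...,0]>174))&(hsv[...,1]>180)&(hsv[...,2]>90)).astype('uint8')
    k=np.zeros_like(m); x,y,w,h=box; k[y:y+h,x:x+w]=m[y:y+h,x:x+w]; M=cv2.moments(k,True); return M['m10']/M['m00'],M['m01']/M['m00'],M['m00']
for n,b in (("top",(290,225,70,60)),("side",(300,230,65,55))):
    c=ld(f"pics/{n}0.npz"); u=red(c,b); print(n,u,"button",ray(c,u,.067))
c=ld("pics/top0.npz")
# brass hole rims on plate (z=.034) by colour
hsv=cv2.cvtColor(c["img"],cv2.COLOR_RGB2HSV)
m=((hsv[...,0]>10)&(hsv[...,0]<26)&(hsv[...,1]>110)).astype('uint8')
g=np.zeros_like(m); cv2.circle(g,(305,201),70,1,-1); m&=g
n,l,s,ce=cv2.connectedComponentsWithStats(m)
P=[]
for i in range(1,n):
    if s[i,4]>5: X=ray(c,ce[i],.034); print(s[i,4],ce[i].round(1),X.round(4)); P.append(X)
# hole circle
Q=np.array([p for p,a in zip(P,[s[i,4] for i in range(1,n) if s[i,4]>5]) if a<80])[:,:2]
A=np.c_[2*Q,np.ones(len(Q))]; x=np.linalg.lstsq(A,(Q**2).sum(1),rcond=None)[0]; print("fit",x[:2],np.sqrt(x[2]+x[0]**2+x[1]**2))
for nm in ("top","side"):
    cc=ld(f"pics/{nm}0.npz"); im=cv2.cvtColor(cc["img"],cv2.COLOR_RGB2BGR)
    cv2.imwrite(f"pics/{nm}0c.png",cv2.resize(im[110:300,200:480] if nm=="top" else im[150:350,170:450],None,fx=2.8,fy=2.8,interpolation=cv2.INTER_CUBIC))
```

```text
top (321.68275862068964, 254.03218390804597, 435.0) button [ 0.50957007 -0.05720946  0.067     ]
side (329.6955223880597, 253.44477611940297, 335.0) button [ 0.50680314 -0.054472    0.067     ]
45 [288.4 145. ] [0.7699 0.0147 0.034 ]
320 [309.7 152.7] [ 0.7504 -0.0348  0.034 ]
51 [344.5 158.1] [ 0.7358 -0.1161  0.034 ]
49 [248.1 186.3] [0.6734 0.1097 0.034 ]
55 [361.4 212.8] [ 0.6055 -0.1515  0.034 ]
49 [264.3 241.9] [0.5428 0.0734 0.034 ]
245 [322.6 253.5] [ 0.5131 -0.0597  0.034 ]
fit [ 0.63963799 -0.02094949] 0.13506731194473723
```

View pics/top0c.png

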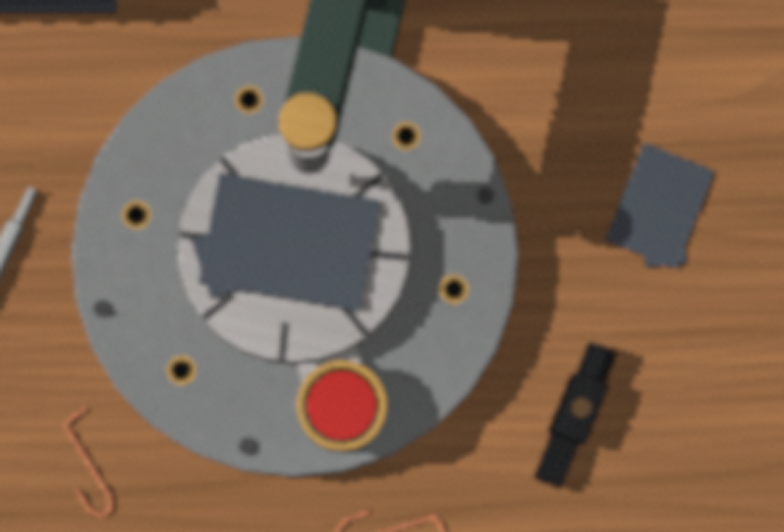

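move_arm(steps=[{"dx": 1.5,"dy": -1.4},{"dx": 3,"dy": -2.7},{"dx": 3,"dy": -2.7},{"dx": 3,"dy": -2.7},{"dx": 3,"dy": -2.7},{"dx": 3,"dy": -2.7},{"dx": 3,"dy": -2.7},{"dx": 3,"dy": -2.7},{"dx": 3,"dy": -2.7},{"dx": 3,"dy": -2.7},{"dx": 3,"dy": -2.7},{"dx": 3,"dy": -2.7}], claw=0, squeeze=10)

```text
$.steps[0]: bad value
```

move_arm(steps=[{"dx": 3,"dy": -2.7},{"dx": 3,"dy": -2.7},{"dx": 3,"dy": -2.7},{"dx": 2,"dy": -2},{},{}])

```text
$.steps[0]: bad value
```

```bash
cat >> h.py <<'E'
def where(goal=None):
    from scipy.spatial.transform import Rotation as Ro
    s=telemetry.read_state(); R=Ro.from_quat(s["eef_rot"]).as_matrix(); tip=s["ee_pos"]+R[:,2]*r.tips_ahead
    print("t",round(s["time"],2),"tip",tip.round(4),"heading",np.degrees(np.arctan2(R[1,0],R[0,0])).round(2),"z",R[:,2].round(4),"F",s["ft_force"].round(2),"w",s["width"],"j",s["joint_positions"].round(2))
    if goal is not None: print("move cm",(R.T@(np.array(goal)-tip)*100).round(2))
    return s,R,tip
E
python3 -c "
from h import *
where([.509,-.057,.085])"
```

```text
t 0.1 tip [ 0.1671 -0.6019  0.2219] heading 15.51 z [-4.0e-04  1.1e-03 -1.0e+00] F [-0.17 -0.46  0.11] w 0.08693261524186463 j [ 1.28  0.33 -0.06  1.46  0.02  1.35 -0.09]
move cm [ 47.52 -43.34  13.74]
```

move_arm(steps=[{"dx": 1.5,"dy": -1.4,"dz": 0,"spin": 0},{"dx": 3,"dy": -2.7,"dz": 0,"spin": 0},{"dx": 3,"dy": -2.7,"dz": 0,"spin": 0},{"dx": 3,"dy": -2.7,"dz": 0,"spin": 0},{"dx": 3,"dy": -2.7,"dz": 0,"spin": 0},{"dx": 3,"dy": -2.7,"dz": 0,"spin": 0},{"dx": 3,"dy": -2.7,"dz": 0,"spin": 0},{"dx": 3,"dy": -2.7,"dz": 0,"spin": 0},{"dx": 3,"dy": -2.7,"dz": 0,"spin": 0},{"dx": 3,"dy": -2.7,"dz": 0,"spin": 0},{"dx": 3,"dy": -2.7,"dz": 0,"spin": 0},{"dx": 3,"dy": -2.7,"dz": 0,"spin": 0}], claw=0, squeeze=10)

```text
time: 1.3
ee_pos: [0.4169, -0.2087, 0.4046]
eef_rot: [0.991, 0.135, -0.0, 0.0]
ft_force: [1.0, -0.8, 0.4]
width: 0.0025
grip_force: 0.0
```

move_arm(steps=[{"dx": 3,"dy": -2.7,"dz": 0,"spin": 0},{"dx": 3,"dy": -2.7,"dz": 0,"spin": 0},{"dx": 3,"dy": -2.7,"dz": 0,"spin": 0},{"dx": 2,"dy": -2,"dz": 0,"spin": 0},{"dx": 0,"dy": 0,"dz": 0,"spin": 0},{"dx": 0,"dy": 0,"dz": 0,"spin": 0}])

```text
time: 1.9
ee_pos: [0.4954, -0.0833, 0.4044]
eef_rot: [0.991, 0.136, -0.0, -0.0]
ft_force: [0.8, -0.5, -0.1]
width: 0.0005
grip_force: 0.0
```

```bash
python3 -c "
from h import *
where([.509,-.057,.085])"
```

```text
t 1.9 tip [ 0.4952 -0.0833  0.2222] heading 15.59 z [-8.e-04  1.e-04 -1.e+00] F [ 0.8  -0.47 -0.07] w 0.0004673444104152084 j [ 0.65  0.1  -0.6   1.75  0.06  1.31 -1.27]
move cm [ 2.04 -2.16 13.72]
```

move_arm(steps=[{"dx": 2,"dy": -2.2,"dz": 0,"spin": 0},{"dx": 0,"dy": 0,"dz": 1,"spin": -0.145},{"dx": 0,"dy": 0,"dz": 1,"spin": -0.145},{"dx": 0,"dy": 0,"dz": 1,"spin": -0.145},{"dx": 0,"dy": 0,"dz": 1,"spin": -0.145},{"dx": 0,"dy": 0,"dz": 1,"spin": -0.145},{"dx": 0,"dy": 0,"dz": 1,"spin": -0.145},{"dx": 0,"dy": 0,"dz": 1,"spin": -0.145},{"dx": 0,"dy": 0,"dz": 1,"spin": -0.145},{"dx": 0,"dy": 0,"dz": 1,"spin": -0.145},{"dx": 0,"dy": 0,"dz": 1,"spin": -0.145},{"dx": 0,"dy": 0,"dz": 1,"spin": -0.12}])

```text
time: 3.1
ee_pos: [0.5083, -0.0587, 0.2942]
eef_rot: [0.604, 0.797, -0.001, 0.0]
ft_force: [0.3, 0.5, -0.7]
width: 0.0005
grip_force: 0.0
```

move_arm(steps=[{"dx": 0,"dy": 0,"dz": 0.7,"spin": 0},{"dx": 0,"dy": 0,"dz": 0.7,"spin": 0},{"dx": 0,"dy": 0,"dz": 0.5,"spin": 0},{"dx": 0,"dy": 0,"dz": 0,"spin": 0},{"dx": 0,"dy": 0,"dz": 0,"spin": 0}])

```text
time: 3.6
ee_pos: [0.5089, -0.057, 0.2759]
eef_rot: [0.606, 0.796, 0.0, 0.0]
ft_force: [-0.7, -0.3, 0.5]
width: 0.0003
grip_force: 0.0
```

```bash
python3 -c "
from h import *
where([.509,-.057,.0545])
shot('side','pics/s1.png'); im=cv2.imread('pics/s1.png')[150:350,200:460]; cv2.imwrite('pics/s1c.png',cv2.resize(im,None,fx=3,fy=3))"
```

```text
t 3.6 tip [ 0.5089 -0.057   0.0937] heading 105.42 z [ 2.e-04 -1.e-04 -1.e+00] F [-0.75 -0.31  0.51] w 0.0002816554670801502 j [ 0.7   0.29 -0.76  1.88  0.23  1.06  0.11]
move cm [-0.    0.01  3.92]
```

View pics/s1c.png

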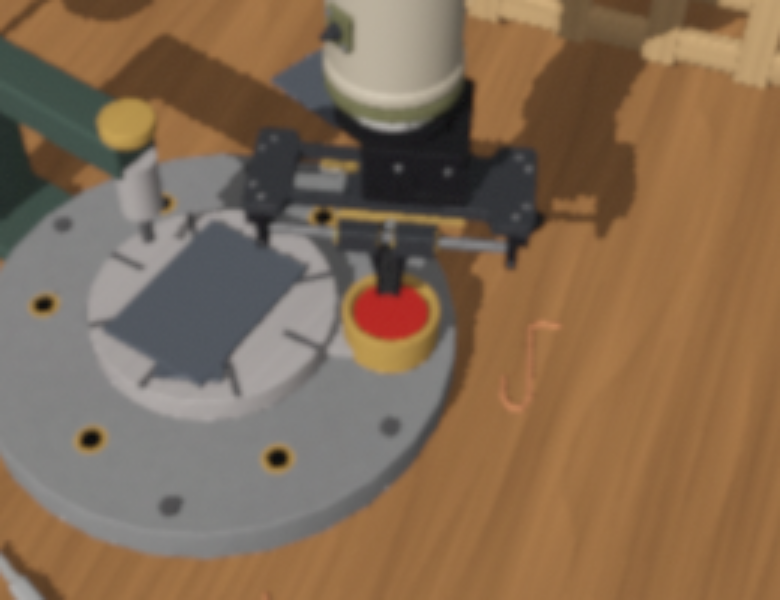

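The closed tips are centred over the collar (crop pixel (390,290)) and nothing else is near them. I'll press next.

move_arm(steps=[{"dx": 0,"dy": 0,"dz": 1,"spin": 0},{"dx": 0,"dy": 0,"dz": 1,"spin": 0},{"dx": 0,"dy": 0,"dz": 0.7,"spin": 0},{"dx": 0,"dy": 0,"dz": 0.5,"spin": 0},{"dx": 0,"dy": 0,"dz": 0.4,"spin": 0},{"dx": 0,"dy": 0,"dz": 0.4,"spin": 0},{"dx": 0,"dy": 0,"dz": 0,"spin": 0},{"dx": 0,"dy": 0,"dz": 0,"spin": 0},{"dx": 0,"dy": 0,"dz": 0,"spin": 0}])

```text
time: 4.55
ee_pos: [0.5085, -0.057, 0.2358]
eef_rot: [0.606, 0.796, -0.0, -0.0]
ft_force: [-4.1, -1.1, 5.6]
width: 0.0007
grip_force: 2.7
```

```bash
python3 -c "
from h import *
where([.509,-.057,.053])"
```

```text
t 4.55 tip [ 0.5084 -0.057   0.0536] heading 105.46 z [-9.e-04 -3.e-04 -1.e+00] F [-4.08 -1.14  5.56] w 0.0006714506185877983 j [ 0.67  0.35 -0.74  1.91  0.28  0.99  0.08]
move cm [-0.01  0.06  0.06]
```

move_arm(steps=[{"dx": 0,"dy": 0,"dz": 0.1,"spin": 0},{"dx": 0.4,"dy": 0,"dz": 0,"spin": 0},{"dx": 0.4,"dy": 0,"dz": 0,"spin": 0},{"dx": 0.4,"dy": 0,"dz": 0,"spin": 0},{"dx": 0.4,"dy": 0,"dz": 0,"spin": 0},{"dx": 0,"dy": 0,"dz": 0,"spin": 0},{"dx": 0,"dy": 0,"dz": 0,"spin": 0}])

```text
time: 5.25
ee_pos: [0.5052, -0.0412, 0.2356]
eef_rot: [0.605, 0.796, 0.001, 0.001]
ft_force: [0.5, 1.2, 5.7]
width: 0.0006
grip_force: 2.8
```

```bash
python3 -c "
from h import *
where([.509,-.057,.053])"
```

```text
t 5.25 tip [ 0.5057 -0.0412  0.0534] heading 105.49 z [ 2.5e-03  1.0e-04 -1.0e+00] F [0.54 1.24 5.68] w 0.0005771186402687689 j [ 0.66  0.34 -0.75  1.92  0.28  0.98  0.05]
move cm [-1.61 -0.1   0.04]
```

move_arm(steps=[{"dx": 0.54,"dy": 0.03,"dz": 0.05,"spin": 0.04},{"dx": 0.54,"dy": 0.08,"dz": 0,"spin": 0.04},{"dx": 0.54,"dy": 0.08,"dz": 0,"spin": 0.04},{"dx": 0.54,"dy": 0.08,"dz": 0,"spin": 0.04},{"dx": 0.54,"dy": 0.08,"dz": 0,"spin": 0.04},{"dx": 0.54,"dy": 0.08,"dz": 0,"spin": 0.04},{"dx": 0,"dy": 0,"dz": 0,"spin": 0}])

```text
time: 5.95
ee_pos: [0.504, -0.0083, 0.2351]
eef_rot: [0.697, 0.717, 0.001, 0.001]
ft_force: [-0.3, 1.1, 5.0]
width: 0.0005
grip_force: 2.8
```

```bash
cat >> h.py <<'E'
C0=np.array([.6396,-.0209])
def look(n):
    s,R,tip=where(); d=tip[:2]-C0; print("tip polar r",np.hypot(*d).round(4),"ang",(np.degrees(np.arctan2(d[1],d[0]))%360).round(2))
    for nm in ("top","side"):
        shot(nm,f"pics/{nm}{n}.png"); c=ld(f"pics/{nm}{n}.npz"); hsv=cv2.cvtColor(c["img"],cv2.COLOR_RGB2HSV)
        m=(hsv[...,0]>17)&(hsv[...,0]<24)&(hsv[...,1]>150)
        m=(((hsv[...,0]<6)|(hsv[...,0]>174))&(hsv[...,1]>180)&(hsv[...,2]>90)).astype('uint8')
        p=proj(c,[tip[0],tip[1],.06]); g=np.zeros_like(m); cv2.circle(g,tuple(int(v) for v in p),32,1,-1); m&=g
        if m.sum()<20: print(nm,"red hidden"); continue
        q=cv2.minEnclosingCircle(cv2.findNonZero(m))[0]; X=ray(c,q,.055); d=X[:2]-C0
        print(nm,"red",q,m.sum(),X.round(4),"ang",(np.degrees(np.arctan2(d[1],d[0]))%360).round(1))
E
python3 -c "
from h import *
look(2); im=cv2.imread('pics/side2.png')[150:350,200:460]; cv2.imwrite('pics/s2c.png',cv2.resize(im,None,fx=3,fy=3))"
```

```text
t 5.95 tip [ 0.5045 -0.0082  0.0529] heading 91.68 z [ 2.5e-03  2.0e-04 -1.0e+00] F [-0.32  1.12  4.97] w 0.00046518099872581227 j [ 0.57  0.33 -0.73  1.93  0.26  0.98 -0.25]
tip polar r 0.1357 ang 174.65
top red hidden
side red (323.521728515625, 273.0) 125 [ 0.5027 -0.0078  0.055 ] ang 174.5
```

View pics/s2c.png

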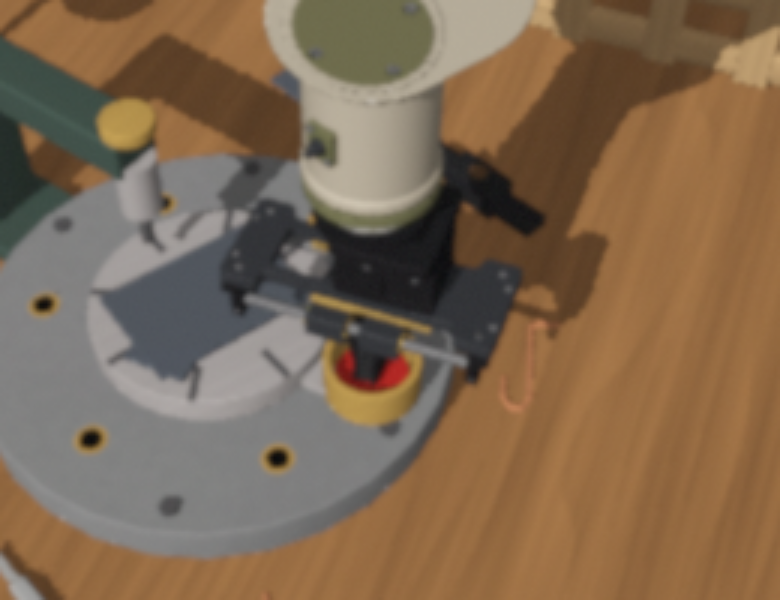

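The table is turning, with the collar now at crop pixel (372,380) and the shard riding along. I'll ease the finger up 8 mm and push on.

move_arm(steps=[{"dx": 0,"dy": 0,"dz": -0.4,"spin": 0},{"dx": 0,"dy": 0,"dz": -0.4,"spin": 0},{"dx": 0.54,"dy": 0.08,"dz": 0,"spin": 0.04},{"dx": 0.54,"dy": 0.08,"dz": 0,"spin": 0.04},{"dx": 0.54,"dy": 0.08,"dz": 0,"spin": 0.04},{"dx": 0.54,"dy": 0.08,"dz": 0,"spin": 0.04},{"dx": 0.54,"dy": 0.08,"dz": 0,"spin": 0.04},{"dx": 0.54,"dy": 0.08,"dz": 0,"spin": 0.04},{"dx": 0.54,"dy": 0.08,"dz": 0,"spin": 0.04},{"dx": 0.54,"dy": 0.08,"dz": 0,"spin": 0.04},{"dx": 0,"dy": 0,"dz": 0,"spin": 0}])

```text
time: 7.15
ee_pos: [0.5142, 0.033, 0.2422]
eef_rot: [0.802, 0.597, -0.0, -0.0]
ft_force: [-0.4, 0.9, 0.1]
width: 0.0004
grip_force: 0.3
```

```bash
python3 -c "
from h import *
look(3); im=cv2.imread('pics/side3.png')[150:350,200:460]; cv2.imwrite('pics/s3c.png',cv2.resize(im,None,fx=3,fy=3))"
```

```text
t 7.15 tip [0.5141 0.0329 0.06  ] heading 73.35 z [-7.e-04 -5.e-04 -1.e+00] F [-0.41  0.93  0.13] w 0.000436325710676442 j [ 0.45  0.33 -0.69  1.9   0.25  1.   -0.64]
tip polar r 0.1366 ang 156.78
top red hidden
side red (320.2894592285156, 282.7105407714844) 38 [0.4995 0.0186 0.055 ] ang 164.3
```

View pics/s3c.png

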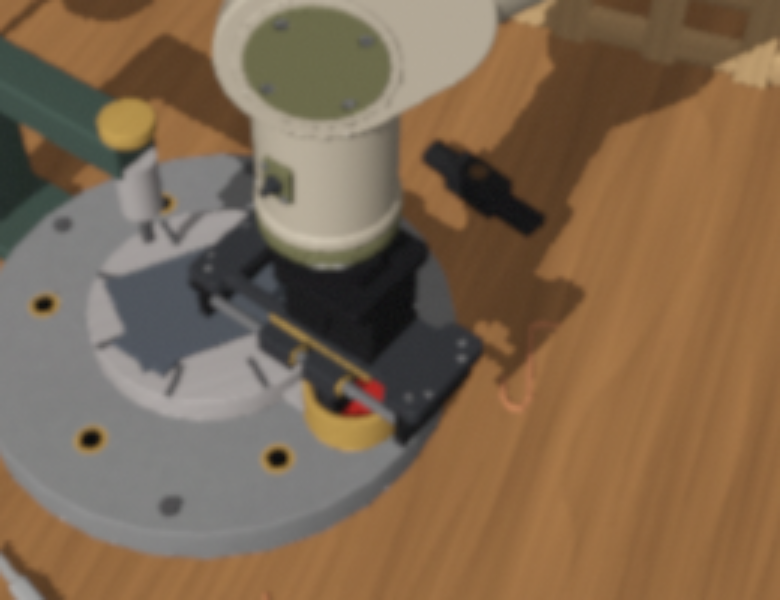

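The fingers now lead against the collar wall and the table is at about 32°. I'll continue.

move_arm(steps=[{"dx": 0.54,"dy": 0.09,"dz": 0,"spin": 0.04},{"dx": 0.54,"dy": 0.09,"dz": 0,"spin": 0.04},{"dx": 0.54,"dy": 0.09,"dz": 0,"spin": 0.04},{"dx": 0.54,"dy": 0.09,"dz": 0,"spin": 0.04},{"dx": 0.54,"dy": 0.08,"dz": 0,"spin": 0.04},{"dx": 0.54,"dy": 0.08,"dz": 0,"spin": 0.04},{"dx": 0.54,"dy": 0.08,"dz": 0,"spin": 0.04},{"dx": 0.54,"dy": 0.08,"dz": 0,"spin": 0.04},{"dx": 0,"dy": 0,"dz": 0,"spin": 0}])

```text
time: 8.15
ee_pos: [0.5384, 0.0696, 0.2421]
eef_rot: [0.887, 0.462, -0.0, -0.0]
ft_force: [-0.1, -0.2, -0.5]
width: 0.0001
grip_force: 0.2
```

```bash
python3 -c "
from h import *
look(4)"
```

```text
t 8.15 tip [0.5383 0.0697 0.0599] heading 55.08 z [-5.e-04  2.e-04 -1.e+00] F [-0.13 -0.25 -0.46] w 9.044437549998014e-05 j [ 0.33  0.38 -0.64  1.83  0.26  1.02 -1.02]
tip polar r 0.1359 ang 138.2
top red hidden
side red hidden
```

move_arm(steps=[{"dx": 0.27,"dy": 0.04,"dz": 0,"spin": 0.02},{"dx": 0.27,"dy": 0.04,"dz": 0,"spin": 0.02},{"dx": 0.27,"dy": 0.04,"dz": 0,"spin": 0.02},{"dx": 0.27,"dy": 0.04,"dz": 0,"spin": 0.02},{"dx": 0.27,"dy": 0.04,"dz": 0,"spin": 0.02},{"dx": 0.27,"dy": 0.04,"dz": 0,"spin": 0.02},{"dx": 0,"dy": 0,"dz": 0,"spin": 0}])

```text
time: 8.95
ee_pos: [0.5506, 0.0808, 0.2423]
eef_rot: [0.913, 0.408, 0.0, -0.0]
ft_force: [-0.0, 0.4, 4.4]
width: 0.0004
grip_force: 2.2
```

```bash
python3 -c "
from h import *
look(5); im=cv2.imread('pics/side5.png')[150:350,200:460]; cv2.imwrite('pics/s5c.png',cv2.resize(im,None,fx=3,fy=3))"
```

```text
t 8.95 tip [0.5507 0.0809 0.0601] heading 48.15 z [ 7.e-04  3.e-04 -1.e+00] F [-0.04  0.37  4.35] w 0.0003680540265894398 j [ 0.29  0.4  -0.61  1.8   0.27  1.03 -1.16]
tip polar r 0.1351 ang 131.14
top red hidden
side red hidden
```

View pics/s5c.png

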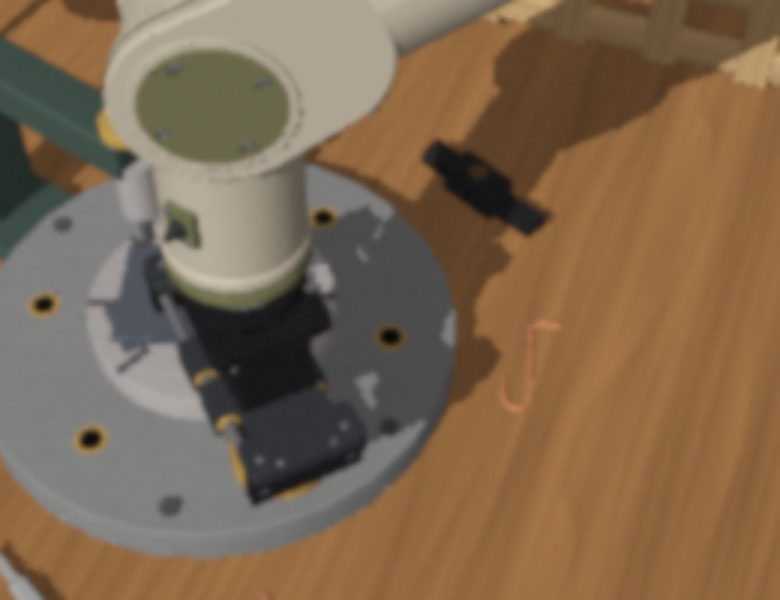

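The upward force jumped from 0 to 4.4 N, which means the plunger has sprung out into the hole against the finger. I'll lift straight up and move away.

move_arm(steps=[{"dx": 0,"dy": 0,"dz": -0.3,"spin": 0},{"dx": 0,"dy": 0,"dz": -0.4,"spin": 0},{"dx": 0,"dy": 0,"dz": -0.6,"spin": 0},{"dx": 0,"dy": 0,"dz": -1.5,"spin": 0},{"dx": 0,"dy": 0,"dz": -3,"spin": 0},{"dx": 0,"dy": 0,"dz": -4,"spin": 0},{"dx": 0,"dy": 0,"dz": -4,"spin": 0},{"dx": 0,"dy": 0,"dz": -2,"spin": 0}])

```text
time: 9.85
ee_pos: [0.5504, 0.0811, 0.4051]
eef_rot: [0.913, 0.408, 0.002, 0.001]
ft_force: [0.2, 0.6, -0.2]
width: 0.0002
grip_force: 0.0
```

```bash
python3 -c "
from h import *
where([.43,-.22,.215])"
```

```text
t 9.85 tip [0.5513 0.0812 0.2229] heading 48.2 z [ 4.9e-03  3.0e-04 -1.0e+00] F [ 0.19  0.6  -0.23] w 0.00022023352524604156 j [ 0.33  0.24 -0.65  1.62  0.15  1.33 -1.07]
move cm [-30.54  11.03   0.72]
```

move_arm(steps=[{"dx": -1.5,"dy": 0.5,"dz": 0,"spin": 0},{"dx": -3,"dy": 1,"dz": 0,"spin": 0},{"dx": -3,"dy": 1,"dz": 0,"spin": 0},{"dx": -3,"dy": 1,"dz": 0,"spin": 0},{"dx": -3,"dy": 1.2,"dz": 0,"spin": 0},{"dx": -3,"dy": 1.2,"dz": 0,"spin": 0},{"dx": -3,"dy": 1.2,"dz": 0,"spin": 0},{"dx": -3,"dy": 1.2,"dz": 0,"spin": 0},{"dx": -3,"dy": 1.2,"dz": 0,"spin": 0},{"dx": -3,"dy": 1,"dz": 0,"spin": 0},{"dx": -1.5,"dy": 0.5,"dz": 0,"spin": 0},{"dx": 0,"dy": 0,"dz": 0,"spin": 0}])

```text
time: 11.05
ee_pos: [0.4311, -0.2182, 0.4012]
eef_rot: [0.914, 0.406, 0.0, 0.001]
ft_force: [-1.2, 0.7, 0.7]
width: 0.0004
grip_force: 0.0
```

```bash
python3 -c "
from h import *
where()
for nm in ('top','side'):
    shot(nm,f'pics/{nm}6.png'); c=ld(f'pics/{nm}6.npz'); hsv=cv2.cvtColor(c['img'],cv2.COLOR_RGB2HSV)
    m=(((hsv[...,0]<6)|(hsv[...,0]>174))&(hsv[...,1]>180)&(hsv[...,2]>90)).astype('uint8')
    p=proj(c,[.543,.0735,.067]); g=np.zeros_like(m); cv2.circle(g,tuple(int(v) for v in p),32,1,-1); m&=g
    M=cv2.moments(m,True); q=(M['m10']/M['m00'],M['m01']/M['m00']); X=ray(c,q,.067); d=X[:2]-C0
    print(nm,q,M['m00'],X,np.hypot(*d),np.degrees(np.arctan2(d[1],d[0])))
a=cv2.imread('pics/top6.png')[90:320,170:450]; b=cv2.imread('pics/side6.png')[140:370,170:450]
cv2.imwrite('pics/c6.png',cv2.resize(np.hstack([a,b]),None,fx=1.42,fy=1.42))"
```

```text
t 11.05 tip [ 0.4312 -0.2184  0.219 ] heading 47.95 z [ 5.e-04 -9.e-04 -1.e+00] F [-1.19  0.7   0.72] w 0.0004366161912081395 j [ 0.76  0.04 -0.4   1.81  0.02  1.29 -0.37]
top (262.7577777777778, 240.73777777777778) 450.0 [0.54207399 0.0730095  0.067     ] 0.13538950549845233 136.08227654393008
side (292.0740740740741, 294.14814814814815) 432.0 [0.53915981 0.0747818  0.067     ] 0.1387199968570028 136.38985998157116
```

View pics/c6.png

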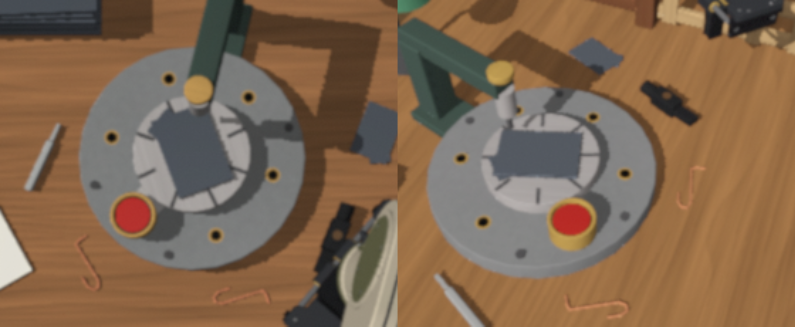

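```bash
python3 -c "
from h import *
def tri(n,qt,qs):
    A=[];
    P=[ld(f'pics/{k}{n}.npz') for k in ('top','side')]
    M=[c['K']@np.c_[c['R'],c['t']] for c in P]
    X=cv2.triangulatePoints(M[0],M[1],np.array(qt,float).reshape(2,1),np.array(qs,float).reshape(2,1)).ravel(); X=X[:3]/X[3]; d=X[:2]-C0; print(n,X.round(4),np.degrees(np.arctan2(d[1],d[0]))%360)
tri(0,(321.68,254.03),(329.70,253.44)); tri(6,(262.758,240.738),(292.074,294.148))
# shard long-side direction before/after (top view)
for n in (0,6):
    c=ld(f'pics/top{n}.npz'); hsv=cv2.cvtColor(c['img'],cv2.COLOR_RGB2HSV); m=((hsv[...,1]>40)&(hsv[...,0]>95)&(hsv[...,0]<130)).astype('uint8'); g=np.zeros_like(m); cv2.circle(g,(305,199),42,1,-1); m&=g
    k=max(cv2.findContours(m,0,1)[0],key=cv2.contourArea); re=cv2.minAreaRect(k); print(n,re,ray(c,re[0],.066).round(4))
"
```

```text
0 [ 0.509  -0.0575  0.0628] 195.64921338754596
6 [0.5414 0.0731 0.0637] 136.26227892548349
0 ((281.0, 209.0), (0.0, 0.0), 0.0) [0.6128 0.0316 0.066 ]
6 ((289.0, 201.0), (0.0, 0.0), 0.0) [0.6306 0.0134 0.066 ]
```

The table has turned about 59.4°, which is within the play. The button is at the same height as at the start, so it is out and locked. The shard is still on the table and the loose items are where they were.

```bash
python3 -c "
from h import *
print(job.close_job())"
```

```text
the job is handed in; nothing more can be done
None
```

The table is one hole further clockwise (about 59.4° measured, within the lock's play) with the plunger sprung back out; the shard is still lying on it, the hammer head, punch, hooks and gate were not touched, and the job was handed in at about 11 s.

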